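Put away the stock after an ointment is made

TASK

Clear the compounding bench: stand the two brown glass jars in the empty bays of the blue tray and the two red-lidded white pots in the empty bays of the yellow tray, one to a bay, and lay the used spatula flat on the floor of the steel washing-up tray. Stand all four upright, set the glass down gently, tip nothing over, and leave the jar and the pot that already stand in the trays where they are.

Things in the scene. Friction and masses are not known exactly. Their poses are not given: they have to be found in the camera images.
- jar_large: Large brown glass powder jar with a black screw lid and a white label, loose, upright on the bench. Glass body 54 mm in diameter from the base to 63 mm up, then a short shoulder; lid 48 mm in diameter, 73 to 95 mm up; about 190 g. Origin: centre of the underside; z up along its axis.
- jar_small: Small brown glass powder jar with a black screw lid and a white label, loose, upright on the bench. Glass body 46 mm in diameter from the base to 46 mm up, then a short shoulder; lid 40 mm in diameter, 56 to 78 mm up; about 130 g. Origin: centre of the underside; z up along its axis.
- pot_large: Large white plastic ointment pot with a red screw lid, loose, upright on the bench. 64 mm tall; lid 60 mm in diameter, 46 to 64 mm up; body below it 57 mm in diameter; about 130 g. Origin: centre of the underside; z up along its axis.
- pot_small: Small white plastic ointment pot with a red screw lid, loose, upright on the bench. 52 mm tall; lid 52 mm in diameter, 34 to 52 mm up; body below it 49 mm in diameter; about 90 g. Origin: centre of the underside; z up along its axis.
- spatula: Used ointment spatula lying flat on the bench: dark wooden handle 85 x 18 mm, 18 mm high, then a steel blade 22 mm wide, 2.5 mm thick, 7 mm above the bench; about 70 g. Origin: centre of the handle's underside (balance point up to 15 mm from it towards the blade). x runs along the tool: handle's end at x = -42 mm, blade's tip at x = +128 mm. z up.
- jar_tray: Blue plastic tray for brown jars: 80 x 232 mm, 22 mm high, three 72 mm square bays in a row, floor and walls 4 mm thick (floor's top 4 mm above the origin). Bay centres at y = -76, 0 and +76 mm; the one at y = +76 mm already holds a jar, the others are empty. Fixed to the bench. Origin: centre of the underside; z up, y along the row of bays, x across it.
- pot_tray: Yellow plastic tray for ointment pots: 86 x 250 mm, 22 mm high, three 78 mm square bays in a row, floor and walls 4 mm thick (floor's top 4 mm above the origin). Bay centres at y = -82, 0 and +82 mm; the one at y = -82 mm already holds a pot, the others are empty. Fixed to the bench. Origin: centre of the underside; z up, y along the row of bays, x across it.
- wash_tray: Stainless-steel washing-up tray, empty: 116 mm (x) by 226 mm (y), rolled rim 27 mm high, walls and floor 3 mm thick (the floor's top is 3 mm above the origin), inside 110 mm by 220 mm. Fixed to the bench. Origin: centre of the underside; z up, y along its long side.
- stock_jar: Brown glass jar, the same size as the large one, already standing in the end bay (y = +76 mm) of the blue tray. Not to be disturbed. Origin: centre of the underside; z up along its axis.
- stock_pot: White pot with a red lid, the same size as the large one, already standing in the end bay (y = -82 mm) of the yellow tray. Not to be disturbed. Origin: centre of the underside; z up along its axis.

How it is judged:
By the outcome, as a careful person would: the job done as asked, in the order asked, and still so for the second after the job is handed in, with the robot touching nothing.
It also fails if it takes over 112 s, if anything falls off the work surface, if the arm or the gripper's body presses on something with over 40 N, if the wrist force passes 120 N, or if a joint passes its speed limit or range.

ROBOT

A 6-joint arm with a two-finger parallel gripper is mounted at the origin on the work surface. World frame = base frame: x ahead of the robot, y to its left, z up, the work surface at z = 0. Lengths are in m, angles in degrees, forces in N, time in s.
With the tool pointing down it reaches from about 0.4 to 0.825 m from the base axis. Payload 7 kg.
Tool frame: the origin (TCP) lies on the centre line of the jaws, within the pads' length; the fingertips stand 19 mm ahead of it and the grasp point (between the pads) is the TCP (r.tip_extent is the distance from the TCP to the fingertips, in m); z points along the fingers, y is the line along which they close (so a half turn about z gives the same grasp; the last joint's range is limited). The gripper opens to 88 mm and grips with 3 to 60 N. Pads are 19 mm wide; open, the fingers measure 130 mm over their backs; the gripper's body (78 mm by 193 mm) begins 47 mm behind the grasp point.
Start: joints at [93.799, 20.546, 0.682, 0, -70.136, -16.507], TCP at [0.149, 0.658, 0.22] pointing down, gripper open.
Joint ranges: [-176.03, 176.03], [-82.01, 121.73], [-58.28, 71.71], [-173.87, 95.51], [-174.79, -0.11], [-173.66, 173.66]. Speed limits (degrees/s): [136.94, 136.94, 172.46, 180, 180, 180].

INTERFACE

Orientations are given as [roll, pitch, yaw] about the fixed x, y, z axes, in that order (R = Rz(yaw) Ry(pitch) Rx(roll)).
In Python, from plant import r gives the robot as it stands. The module is installed in compiled form; this text tells all that it offers.
- The arm moves only by the tool jog_arm, never from a script. Its argument "deltas" is a list that holds one entry, the list of rows, each a list of 5 numbers: the opening, from -1 (shut) to 1 (fully open), then the shift along the world's x, y, z in cm, then the turn about the world's z in rad. In form: [[[claw, dx, dy, dz, turn], ...]]. A call has 1 to 8 rows; each row shifts and turns the commanded pose from where the row before left it; what a row does not reach is not made up. A row lasts 1/8 s, in which the tool goes at most 62.5 mm and 10.7 degrees, less where a joint would pass 70% of its speed; a pose out of reach is approached as far as the arm can. A call with a gripper value outside its range is refused whole. The fingers move at their own pace and stop on an object; "force" is the grip in N (left out, the last holds). Time passes only in rows, so rows that do not move let the fingers close. It gives the time, the measured TCP pose, the force, the opening and the grip force at its end, in the units of the state.
- r.get_state(): the state, without advancing time (a new reading comes with each control period).
- r.capture(name): name is "scene" or "top" or "wrist"; returns the picture (384x512x3 uint8, blue, green, red); there is no depth.
- r.camera_info(name): a dict with "fx", "fy", "cx", "cy" (pixels), "k1" (the pictures are not rectified: a ray, as slopes to the right and down, at radius r is drawn at 1 + k1 r^2 times it, then the intrinsics apply), "view" (4x4, takes a point from world to camera coordinates). Camera axes: x right, y up, looking along -z (the intrinsics and any distortion apply to the point x, -y, -z); pixel columns grow to the right and rows downward; lengths in m; the calibration is good to about 2 mm. A picture is of the moment at which its call begins: read the wrist's pose just before it. camera_info takes no time and is no camera call; for the wrist camera it gives the pose at the moment of the call.
- r.close_job(): hands the job in; it is judged then, once.
The state is a dict: "time_s": time; "joints": joint angles; "qd": joint speeds; "joint_torque": joint torques, N m; "tcp_pos": TCP position; "eef_rot": TCP orientation; "contact_force": force on the tool from outside, world axes, zero at the start; "moment": the same for the moment, N m; "gripper_width": finger opening in m; "gripper_force": force on a finger pad.
Only numpy, scipy, OpenCV 4.12 (cv2) and the standard library are available. Lean on these libraries where they do the work, as an engineer would, in place of code of your own. Each camera call takes 0.05 s, during which the arm holds its last target. There are 200 camera calls.

## Working session

There is one attempt and no reset: what is moved stays moved. The work goes in short steps, Python scripts to look and compute and a tool call to move; the robot and the scene stay as the last step left them, time stands still between calls to the robot, and variables do not carry over. Pictures are saved under pics/ and viewed, at most 14 in all, crops included, and the job is handed in when it is done.

Besides the shell and the picture viewer there is one more tool, called after "Request:" in YAML: its name, and indented under it one key for each argument. jog_arm: Moves the arm, as the interface text tells. Its arguments: {"type":"object","properties":{"deltas":{"type":"array"},"force":{"type":"number"}},"required":["deltas"]}

```bash
mkdir -p pics; cat > h.py <<'E'
import numpy as np, cv2
from plant import r
def ray(name,u,v,info=None):
    c=info or r.camera_info(name); a=(u-c['cx'])/c['fx']; b=(v-c['cy'])/c['fy']
    x,y=a,b
    for _ in range(30):
        k=1+c['k1']*(x*x+y*y); x,y=a/k,b/k
    V=np.array(c['view']); R=V[:3,:3]; t=V[:3,3]
    return -R.T@t, R.T@np.array([x,-y,-1.])
def at(name,u,v,z,info=None):
    o,d=ray(name,u,v,info); return o+d*(z-o[2])/d[2]
def proj(name,p,info=None):
    c=info or r.camera_info(name); V=np.array(c['view']); q=V[:3,:3]@np.array(p)+V[:3,3]
    x,y=q[0]/-q[2],-q[1]/-q[2]; k=1+c['k1']*(x*x+y*y)
    return np.array([c['cx']+c['fx']*x*k,c['cy']+c['fy']*y*k])
E
python3 - <<'E'
from h import *
for n in("scene","top"):
    i=r.capture(n); cv2.imwrite(f'pics/{n}0.png',cv2.resize(i,(800,600),interpolation=cv2.INTER_CUBIC))
    c=r.camera_info(n); print(n,{k:c[k] for k in('fx','fy','cx','cy','k1')},np.round(ray(n,256,192)[0],3))
print(r.get_state())
E
```

```text
scene {'fx': 361.82678529001026, 'fy': 361.82678529001026, 'cx': 248.95496158821894, 'cy': 185.56982986842118, 'k1': -0.10271551979935481} [0.8   0.415 0.797]
top {'fx': 375.96937057823766, 'fy': 375.96937057823766, 'cx': 251.06567400961532, 'cy': 191.3072414074889, 'k1': -0.03110357972508863} [0.357 0.038 0.849]
{'time_s': 0.1, 'joints': array([ 9.37967614e+01,  2.05894768e+01,  6.39369536e-01, -1.90177148e-02,
       -7.01355444e+01, -1.65100279e+01]), 'qd': array([-0.08270602, -0.11528732,  0.17328717,  0.19184258, -0.04082522,
       -0.01925403]), 'joint_torque': array([-1.39015872e-03, -5.84159625e+01,  2.93750417e+01,  7.01545939e+00,
        1.01803994e-02, -5.11207725e-05]), 'tcp_pos': array([0.14843319, 0.65801999, 0.21889076]), 'eef_rot': array([ 1.79912799e+02, -7.20163120e-03, -1.27197366e+01]), 'contact_force': array([-0.08217194, -0.34286032, -0.40909777]), 'moment': array([ 0.07392216, -0.01478661, -0.03344898]), 'gripper_force': 0.0, 'gripper_width': 0.08766110673145701}
```

View pics/top0.png

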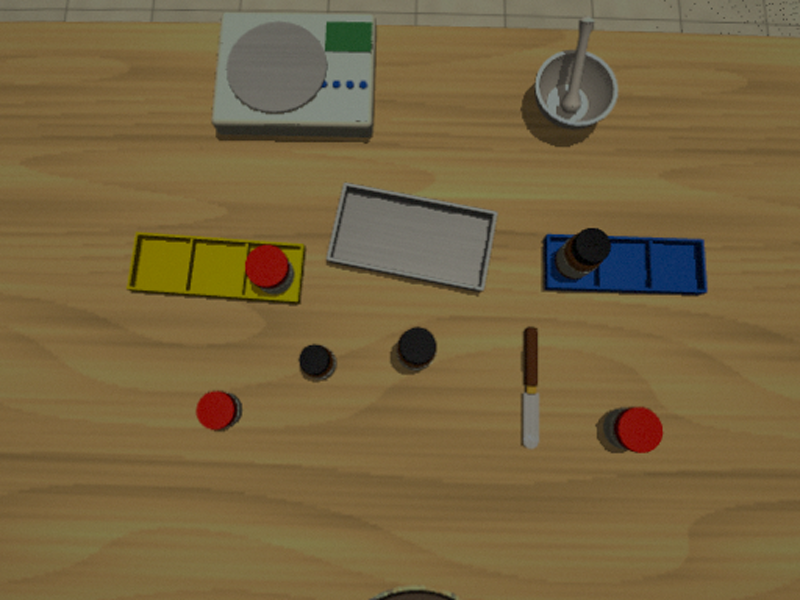

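View pics/scene0.png

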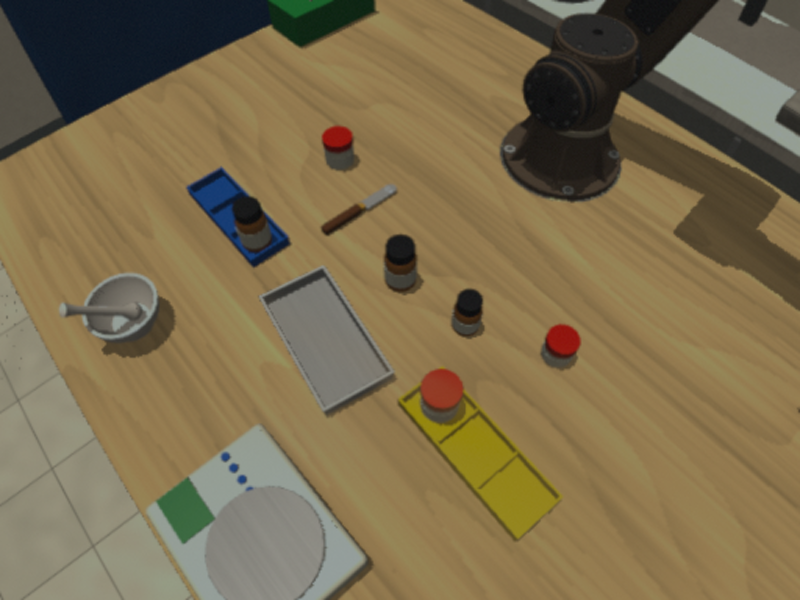

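The top view (800x600 px) shows these positions:
- Lids: small jar (316,360), large jar (417,347), small pot (217,410), large pot (638,430).
- Spatula: handle end (532,328), blade tip (531,447).
- Trays: yellow on the left, wash tray in the middle, blue on the right.

The scene view agrees with this.

```bash
python3 - <<'E'
from h import *
s=.64
def A(u,v,z): return at('top',u*s,v*s,z)
i=r.capture('top'); hsv=cv2.cvtColor(i,cv2.COLOR_BGR2HSV)
def blob(m,lbl,z,sizemin=60):
    n,l,st,c=cv2.connectedComponentsWithStats(m.astype(np.uint8))
    for k in range(1,n):
        if st[k,4]>sizemin:
            p=at('top',*c[k],z); x,y,w,h=st[k,:4]
            print(lbl,np.round(c[k]/s),st[k,2:5],np.round(p,4), 'diam',np.round(np.linalg.norm(at('top',x,c[k][1],z)-at('top',x+w,c[k][1],z)),4))
red=((hsv[...,0]<8)|(hsv[...,0]>172))&(hsv[...,1]>200)&(hsv[...,2]>110)
for z in(.064,.052,.068): blob(red,'red z%.3f'%z,z)
blk=(i.max(2)<45)
for z in(.078,.095): blob(blk,'blk z%.3f'%z,z)
T={'yellow':[(136,234),(305,243),(301,303),(129,293),.022],'wash':[(344,184),(496,211),(483,291),(328,262),.027],'blue':[(544,234),(704,239),(706,294),(546,293),.022]}
for k,t in T.items():
    P=np.array([A(*q,t[4]) for q in t[:4]]); e=np.linalg.norm(P-np.roll(P,-1,0),axis=1)
    d=P[1]-P[0]+P[2]-P[3]
    print(k,np.round(P.mean(0),4),'edges',np.round(e,3),'long dir deg',np.degrees(np.arctan2(d[1],d[0])).round(1))
h,t,b=A(532,327,.018),A(531,447,.009),A(532,388,.018); print('spat',h.round(4),t.round(4),b.round(4),np.linalg.norm(h-t))
print('yellow dividers',A(189,265,.022).round(3),A(245,268,.022).round(3)); print('blue dividers',A(598,263,.022).round(3),A(650,264,.022).round(3))
E
```

```text
red z0.064 [266. 265.] [ 27  26 549] [0.5456 0.2175 0.064 ] diam 0.0582
red z0.064 [214. 410.] [ 24  25 444] [0.3484 0.2734 0.064 ] diam 0.0497
red z0.064 [640. 429.] [ 28  29 621] [ 0.3354 -0.2875  0.064 ] diam 0.0581
red z0.052 [266. 265.] [ 27  26 549] [0.5485 0.2202 0.052 ] diam 0.0591
red z0.052 [214. 410.] [ 24  25 444] [0.3482 0.277  0.052 ] diam 0.0505
red z0.052 [640. 429.] [ 28  29 621] [ 0.3351 -0.2925  0.052 ] diam 0.059
red z0.068 [266. 265.] [ 27  26 549] [0.5447 0.2166 0.068 ] diam 0.0579
red z0.068 [214. 410.] [ 24  25 444] [0.3484 0.2722 0.068 ] diam 0.0495
red z0.068 [640. 429.] [ 28  29 621] [ 0.3355 -0.2859  0.068 ] diam 0.0578
blk z0.078 [555. 118.] [31 20 66] [ 0.7666 -0.1827  0.078 ] diam 0.0693
blk z0.078 [297. 131.] [ 98   7 340] [0.7374 0.183  0.078 ] diam 0.2171
blk z0.078 [418. 202.] [ 94  22 298] [0.6358 0.0091 0.078 ] diam 0.2025
blk z0.078 [589. 253.] [ 63  38 925] [ 0.5694 -0.2238  0.078 ] diam 0.1349
blk z0.078 [600. 283.] [102  38 232] [ 0.5284 -0.2367  0.078 ] diam 0.217
blk z0.078 [690. 257.] [ 32  31 174] [ 0.5672 -0.362   0.078 ] diam 0.0692
blk 
[... 765 characters left out ...]
0.0103 0.095 ] diam 0.0502
blk z0.095 [315. 360.] [ 20  21 332] [0.4142 0.1392 0.095 ] diam 0.0401
blk z0.095 [613. 428.] [ 14  25 136] [ 0.3377 -0.24    0.095 ] diam 0.0278
blk z0.095 [415. 594.] [47  6 94] [0.136  0.0067 0.095 ] diam 0.0884
yellow [0.5497 0.297  0.022 ] edges [0.25  0.089 0.25  0.088] long dir deg -92.0
wash [0.602 0.015 0.027] edges [0.227 0.122 0.226 0.121] long dir deg -99.4
blue [ 0.5683 -0.2954  0.022 ] edges [0.237 0.083 0.233 0.088] long dir deg -89.7
spat [ 0.4745 -0.1582  0.018 ] [ 0.3069 -0.1559  0.009 ] [ 0.3882 -0.1566  0.018 ] 0.16784178537175357
yellow dividers [0.553 0.339 0.022] [0.551 0.257 0.022]
blue dividers [ 0.57  -0.255  0.022] [ 0.57  -0.332  0.022]
```

Request:
jog_arm:
  deltas:
    - [[1, 2.2, -4.3, 0, -0.168], [1, 2.2, -4.3, 0, -0.168], [1, 2.2, -4.3, 0, -0.168], [1, 2.2, -4.3, 0, -0.168], [1, 2.2, -4.3, 0, -0.168], [1, 2.2, -4.3, 0, -0.168], [1, 2.2, -4.3, 0, -0.168], [1, 2.2, -4.3, 0, -0.168]]
  force: 15

```text
time_s: 1.15
tcp_pos: [0.3249, 0.3129, 0.2198]
eef_rot: [-180.0, 0.0, -90.0]
contact_force: [0.6, 0.0, 1.0]
gripper_width: 0.0878
gripper_force: 0.0
```

Request:
jog_arm:
  deltas:
    - [[1, 2.3, -4.3, 0, 0], [1, 2.3, -4.3, 0, 0], [1, 2.3, -4.3, 0, 0], [1, 2.2, -4.3, -1, 0], [1, 0, 0, 0, 0], [1, 0, 0, 0, 0]]

```text
time_s: 1.9
tcp_pos: [0.4155, 0.1423, 0.2098]
eef_rot: [180.0, 0.0, -89.8]
contact_force: [-0.5, 0.6, -0.5]
gripper_width: 0.0875
gripper_force: 0.0
```

```bash
python3 - <<'E'
from h import *
s=r.get_state(); print(s['time_s'],s['joints'].round(1),s['tcp_pos'].round(4),s['eef_rot'].round(1))
c=r.camera_info('wrist'); i=r.capture('wrist'); cv2.imwrite('pics/w1.png',i)
for n,p in dict(js=(.4155,.1414,.078),jl=(.434,.0103,.095)).items(): print(n,proj('wrist',p,c).round(1))
E
```

```text
1.9 [ 44.8  -1.9 -28.3  -0.  -63.7 -44.6] [0.4155 0.1423 0.2098] [180.    0.  -89.8]
js [256.5 185.9]
jl [234.5  33.6]
```

View pics/w1.png

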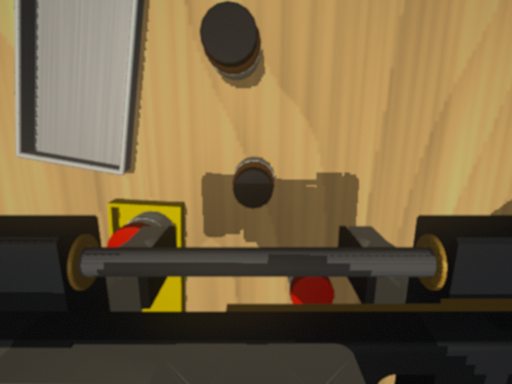

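The wrist view has the small jar's lid at (254,186), predicted (256.5,186), and the large jar's lid at (230,33), predicted (234.5,34). They agree to within about 3 mm. I'll use the wrist values.

```bash
python3 - <<'E'
from h import *
print(at('wrist',254,186,.078),at('wrist',230,33,.095))
E
```

```text
[0.41792455 0.14209273 0.078     ] [0.43776567 0.01041771 0.095     ]
```

Request:
jog_arm:
  deltas:
    - [[1, 0.15, 0, -4, 0], [1, 0, 0, -4, 0], [1, 0, 0, -4, 0], [1, 0, 0, -2.8, 0], [1, 0, 0, -2, 0], [0, 0, 0, 0, 0], [-0.2, 0, 0, 0, 0], [-0.2, 0, 0, 0, 0]]
  force: 15

```text
time_s: 2.95
tcp_pos: [0.4175, 0.1433, 0.0428]
eef_rot: [-179.9, 0.1, -89.7]
contact_force: [0.2, -0.6, 0.1]
gripper_width: 0.0632
gripper_force: 0.0
```

Request:
jog_arm:
  deltas:
    - [[-1, 0, 0, 0, 0], [-1, 0, 0, 0, 0], [-1, 0, 0, 0, 0], [-1, 0, 0, 0, 0]]

```text
time_s: 3.45
tcp_pos: [0.4177, 0.1429, 0.0423]
eef_rot: [-179.9, 0.0, -89.7]
contact_force: [2.3, -1.1, 5.4]
gripper_width: 0.0446
gripper_force: 15.0
```

Request:
jog_arm:
  deltas:
    - [[-1, 0, 0, 1, 0], [-1, 0, 0, 3, 0], [-1, 0, 0, 4, 0], [-1, 0, 0, 4, 0], [-1, 0.5, -1.4, 3, 0], [-1, 1.0, -3, 0, 0], [-1, 1.5, -5, 0, 0], [-1, 1.5, -5, 0, 0]]
  force: 20

```text
time_s: 4.45
tcp_pos: [0.4614, -0.0029, 0.192]
eef_rot: [180.0, 0.0, -89.7]
contact_force: [1.8, 1.1, -0.2]
gripper_width: 0.0446
gripper_force: 20.0
```

Request:
jog_arm:
  deltas:
    - [[-1, 1.5, -5, 0, 0], [-1, 1.5, -5, 0, 0], [-1, 1.5, -5, 0, 0], [-1, 1.5, -5, 0, 0], [-1, 1.5, -5, 0, 0], [-1, 1.5, -5, 0, 0], [-1, 1.0, -4, 0, 0], [-1, 0.5, -3, 0, 0]]

```text
time_s: 5.45
tcp_pos: [0.5663, -0.3729, 0.1909]
eef_rot: [179.9, 0.1, -89.8]
contact_force: [0.1, 0.2, -1.2]
gripper_width: 0.0446
gripper_force: 20.0
```

```bash
python3 - <<'E'
from h import *
s=r.get_state(); print(s['time_s'],s['joints'].round(1),s['tcp_pos'].round(4),s['eef_rot'].round(1),s['gripper_width'],s['contact_force'])
c=r.camera_info('wrist'); i=r.capture('wrist'); cv2.imwrite('pics/w2.png',i)
for dx in(-.04,.04):
  for dy in (-.116,-.038,.038,.116): print(proj('wrist',(.568+dx,-.2954+dy,.022),c).round(0),end=' ')
E
```

```text
5.45 [-17.   21.9  -1.1  -0.  -67.2  17.2] [ 0.5663 -0.3729  0.1909] [ 1.799e+02  1.000e-01 -8.980e+01] 0.04460486578379102 [ 0.10805201  0.19717146 -1.24484262]
[292. 144.] [290. 214.] [288. 275.] [286. 332.] [217. 143.] [219. 214.] [221. 275.] [222. 332.]
```

View pics/w2.png

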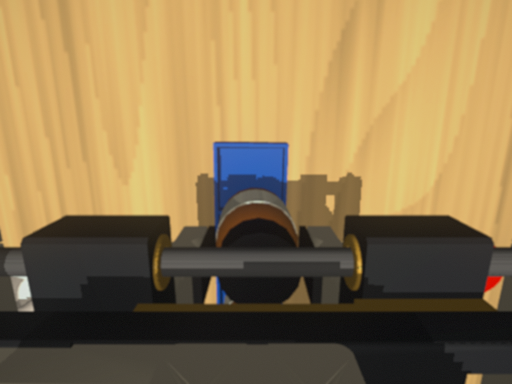

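The blue tray's end corners are at (214,143) and (288,143). The prediction was 3 px to the right, so the tray is at x≈0.570.

Request:
jog_arm:
  deltas:
    - [[-1, 0.4, 0, -3, 0], [-1, 0, 0, -4, 0], [-1, 0, 0, -4, 0], [-1, 0, 0, -2, 0], [-1, 0, 0, -0.6, 0], [-1, 0, 0, -0.3, 0], [-1, 0, 0, -0.2, 0], [-1, 0, 0, -0.1, 0]]

```text
time_s: 6.5
tcp_pos: [0.5714, -0.3717, 0.0506]
eef_rot: [-179.9, -0.0, -89.7]
contact_force: [0.1, 0.2, -1.1]
gripper_width: 0.0442
gripper_force: 20.0
```

Request:
jog_arm:
  deltas:
    - [[-1, 0, 0, -0.1, 0], [-1, 0, 0, -0.1, 0], [-1, 0, 0, 0, 0]]

```text
time_s: 6.88
tcp_pos: [0.571, -0.3715, 0.0477]
eef_rot: [180.0, 0.0, -89.7]
contact_force: [0.4, 0.2, -0.8]
gripper_width: 0.0446
gripper_force: 20.0
```

Request:
jog_arm:
  deltas:
    - [[-1, 0, 0, -0.05, 0], [-1, 0, 0, -0.05, 0], [-1, 0, 0, 0, 0]]

```text
time_s: 7.25
tcp_pos: [0.571, -0.3716, 0.0467]
eef_rot: [180.0, 0.0, -89.7]
contact_force: [0.0, 0.2, -0.4]
gripper_width: 0.0444
gripper_force: 20.0
```

Request:
jog_arm:
  deltas:
    - [[-1, 0, 0, -0.05, 0], [-1, 0, 0, 0, 0]]

```text
time_s: 7.5
tcp_pos: [0.5711, -0.3717, 0.0465]
eef_rot: [-180.0, -0.0, -89.7]
contact_force: [-0.3, -0.6, -0.1]
gripper_width: 0.0445
gripper_force: 20.0
```

Request:
jog_arm:
  deltas:
    - [[-0.2, 0, 0, 0, 0], [0.4, 0, 0, 0, 0], [1, 0, 0, 0, 0], [1, 0, 0, 0, 0], [1, 0, 0, 1.5, 0], [1, 0, 0, 4, 0], [1, 0, 0, 5, 0], [1, 0, 0, 4, 0]]

```text
time_s: 8.5
tcp_pos: [0.5714, -0.3719, 0.1949]
eef_rot: [-179.9, -0.1, -89.7]
contact_force: [0.3, 0.5, 0.1]
gripper_width: 0.0877
gripper_force: 0.0
```

Request:
jog_arm:
  deltas:
    - [[1, -1.7, 4.8, 0.5, 0], [1, -1.7, 4.8, 0, 0], [1, -1.7, 4.8, 0, 0], [1, -1.7, 4.8, 0, 0], [1, -1.7, 4.8, 0, 0], [1, -1.7, 4.8, 0, 0], [1, -1.7, 4.8, 0, 0], [1, -1.55, 4.6, 0, 0]]

```text
time_s: 9.5
tcp_pos: [0.436, 0.0119, 0.1976]
eef_rot: [-179.9, 0.0, -89.7]
contact_force: [1.5, 0.9, -0.6]
gripper_width: 0.0878
gripper_force: 0.0
```

```bash
python3 - <<'E'
from h import *
r.capture('top')
s=r.get_state(); print(s['time_s'],s['tcp_pos'].round(4),s['eef_rot'].round(1))
c=r.camera_info('wrist'); i=r.capture('wrist'); cv2.imwrite('pics/w3.png',i)
print(proj('wrist',(.437,.0104,.095),c))
m=(i[100:215].max(2)<60).astype(np.uint8); n,l,st,ce=cv2.connectedComponentsWithStats(m)
for k in range(1,n):
    if st[k,4]>200:
        print(st[k],ce[k]+[0,100],at('wrist',*(ce[k]+[0,100]),.095,c).round(4))
E
```

```text
9.55 [0.435  0.0152 0.1978] [-1.798e+02  1.000e-01 -8.960e+01]
[254.5023568  188.56832364]
[  52    0   13  115 1138] [ 57.96045694 155.20035149] [ 0.606  -0.0179  0.095 ]
[ 226   58   53   54 2228] [252.26660682 184.85682226] [0.439  0.0071 0.095 ]
```

View pics/w3.png

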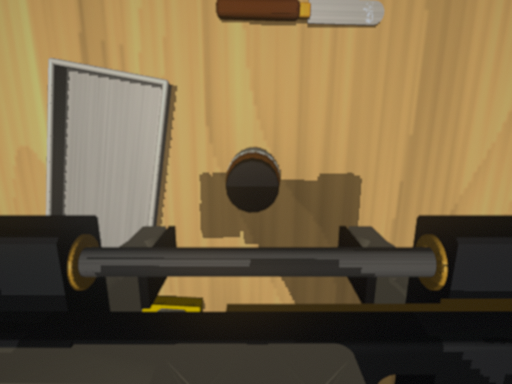

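Large jar's lid is at (252,186), which puts it at about (0.438, 0.009).

Request:
jog_arm:
  deltas:
    - [[1, 0.2, -0.25, -4, 0], [1, 0, 0, -4, 0], [1, 0, 0, -4, 0], [1, 0, 0, -2.3, 0], [0.3, 0, 0, 0, 0], [0, 0, 0, 0, 0], [-1, 0, 0, 0, 0], [-1, 0, 0, 0, 0]]
  force: 20

```text
time_s: 10.6
tcp_pos: [0.4393, 0.0082, 0.0542]
eef_rot: [-179.9, 0.0, -89.7]
contact_force: [0.8, 0.1, 1.2]
gripper_width: 0.0532
gripper_force: 19.7
```

Request:
jog_arm:
  deltas:
    - [[-1, 0, 0, 0, 0], [-1, 0, 0, 0, 0]]

```text
time_s: 10.85
tcp_pos: [0.4394, 0.0082, 0.0541]
eef_rot: [-179.9, 0.0, -89.7]
contact_force: [0.5, 0.1, 7.0]
gripper_width: 0.0528
gripper_force: 20.0
```

Request:
jog_arm:
  deltas:
    - [[-1, 0, 0, 0.5, 0], [-1, 0, 0, 3, 0], [-1, 0, 0, 4, 0], [-1, 0, 0, 4, 0], [-1, 0, 0, 3.5, 0], [-1, 1, -2, 0, 0], [-1, 1.5, -4, 0, 0], [-1, 2, -4.5, 0, 0]]
  force: 25

```text
time_s: 11.85
tcp_pos: [0.4831, -0.0977, 0.2033]
eef_rot: [180.0, 0.0, -89.6]
contact_force: [1.8, 1.0, -2.2]
gripper_width: 0.0531
gripper_force: 25.0
```

Request:
jog_arm:
  deltas:
    - [[-1, 2, -4.5, 0, 0], [-1, 2, -4.5, 0, 0], [-1, 2, -4.5, 0, 0], [-1, 1.6, -4, 0, 0], [-1, 1.0, -2.5, 0, 0], [-1, 0, 0, 0, 0], [-1, 0, 0, 0, 0]]

```text
time_s: 12.72
tcp_pos: [0.5687, -0.2966, 0.2026]
eef_rot: [179.9, 0.0, -89.7]
contact_force: [-0.3, -0.1, -2.9]
gripper_width: 0.053
gripper_force: 25.0
```

Request:
jog_arm:
  deltas:
    - [[-1, 0.15, 0, -3, 0], [-1, 0, 0, -4, 0], [-1, 0, 0, -4, 0], [-1, 0, 0, -2, 0], [-1, 0, 0, -0.6, 0], [-1, 0, 0, -0.3, 0], [-1, 0, 0, -0.2, 0], [-1, 0, 0, 0, 0]]

```text
time_s: 13.72
tcp_pos: [0.5714, -0.2971, 0.063]
eef_rot: [-179.9, -0.0, -89.7]
contact_force: [0.1, 0.8, -2.3]
gripper_width: 0.0528
gripper_force: 25.0
```

Request:
jog_arm:
  deltas:
    - [[-1, 0, 0, -0.1, 0], [-1, 0, 0, -0.05, 0], [-1, 0, 0, 0, 0]]

```text
time_s: 14.1
tcp_pos: [0.571, -0.2971, 0.0608]
eef_rot: [-180.0, 0.0, -89.7]
contact_force: [0.4, 0.3, -1.5]
gripper_width: 0.0531
gripper_force: 25.0
```

Request:
jog_arm:
  deltas:
    - [[-1, 0, 0, -0.1, 0], [-1, 0, 0, -0.05, 0], [-1, 0, 0, 0, 0]]

```text
time_s: 14.48
tcp_pos: [0.571, -0.2971, 0.0592]
eef_rot: [180.0, 0.0, -89.7]
contact_force: [0.5, -0.1, -3.2]
gripper_width: 0.0532
gripper_force: 25.0
```

Request:
jog_arm:
  deltas:
    - [[-1, 0, 0, -0.05, 0], [-1, 0, 0, 0, 0]]

```text
time_s: 14.72
tcp_pos: [0.571, -0.2971, 0.0587]
eef_rot: [180.0, 0.0, -89.7]
contact_force: [-0.0, 0.2, -2.4]
gripper_width: 0.0529
gripper_force: 25.0
```

Request:
jog_arm:
  deltas:
    - [[-1, 0, 0, -0.05, 0], [-1, 0, 0, 0, 0]]

```text
time_s: 14.98
tcp_pos: [0.5711, -0.2971, 0.0583]
eef_rot: [-180.0, -0.0, -89.7]
contact_force: [0.6, 0.0, -2.2]
gripper_width: 0.0529
gripper_force: 25.0
```

Request:
jog_arm:
  deltas:
    - [[-1, 0, 0, -0.05, 0], [-1, 0, 0, 0, 0]]

```text
time_s: 15.22
tcp_pos: [0.5712, -0.2972, 0.0582]
eef_rot: [-180.0, -0.0, -89.7]
contact_force: [-0.7, -0.3, 2.7]
gripper_width: 0.0527
gripper_force: 25.0
```

Request:
jog_arm:
  deltas:
    - [[-0.1, 0, 0, 0, 0], [0.5, 0, 0, 0, 0], [1, 0, 0, 0, 0], [1, 0, 0, 0, 0], [1, 0, 0, 1.5, 0], [1, 0, 0, 4, 0], [1, 0, 0, 5, 0], [1, 0, 0, 3, 0]]

```text
time_s: 16.23
tcp_pos: [0.572, -0.2975, 0.197]
eef_rot: [-179.8, -0.1, -89.7]
contact_force: [0.2, 0.6, -0.7]
gripper_width: 0.0882
gripper_force: 0.0
```

Request:
jog_arm:
  deltas:
    - [[1, -4, 0.1, 0, 0], [1, -5, 0.2, 0, 0], [1, -5, 0.2, 0, 0], [1, -5, 0.2, 0, 0], [1, -4, 0.1, 0, 0], [1, -0.6, 0, 0, 0], [1, 0, 0, 0, 0]]

```text
time_s: 17.1
tcp_pos: [0.3355, -0.2894, 0.1939]
eef_rot: [-179.9, -0.1, -89.7]
contact_force: [0.1, -0.9, -0.0]
gripper_width: 0.0876
gripper_force: 0.0
```

```bash
cat >> h.py <<'E'
def redlid(z,fn):
    s=r.get_state(); print(s['time_s'],s['joints'].round(1),s['tcp_pos'].round(4),s['eef_rot'].round(1))
    c=r.camera_info('wrist'); i=r.capture('wrist'); cv2.imwrite(fn,i); hsv=cv2.cvtColor(i,cv2.COLOR_BGR2HSV)
    m=((hsv[...,0]<6)|(hsv[...,0]>174))&(hsv[...,1]>190)&(hsv[...,2]>60)
    n,l,st,ce=cv2.connectedComponentsWithStats(m.astype(np.uint8))
    for k in range(1,n):
        if st[k,4]>150:
            w=np.linalg.norm(at('wrist',st[k,0],ce[k][1],z,c)-at('wrist',st[k,0]+st[k,2],ce[k][1],z,c))
            print(st[k],ce[k].round(1),at('wrist',*ce[k],z,c).round(4),'w',w.round(4))
E
python3 -c "
from h import *
redlid(.064,'pics/w4.png')"
```

```text
17.1 [-15.1  -0.8 -29.4   0.  -61.3  15.4] [ 0.3355 -0.2894  0.1939] [-1.799e+02 -1.000e-01 -8.970e+01]
[ 226  159   59   59 2703] [255.  188.1] [ 0.3372 -0.2886  0.064 ] w 0.0571
```

View pics/w4.png

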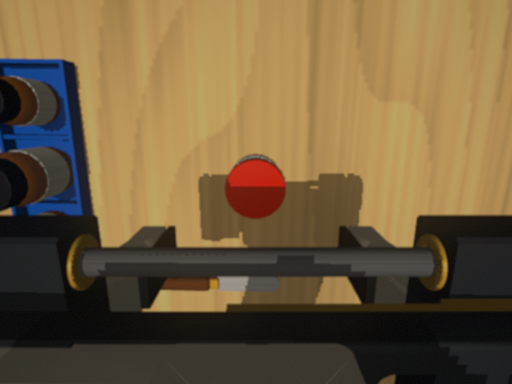

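Both jars stand upright in the blue tray. The large pot's lid is centred under the jaws at (255,188).

Request:
jog_arm:
  deltas:
    - [[1, 0.1, 0, -4, 0], [1, 0, 0, -4, 0], [1, 0, 0, -4, 0], [1, 0, 0, -2.4, 0], [0.4, 0, 0, 0, 0], [0.2, 0, 0, 0, 0], [-1, 0, 0, 0, 0], [-1, 0, 0, 0, 0]]
  force: 20

```text
time_s: 18.15
tcp_pos: [0.3371, -0.2894, 0.0498]
eef_rot: [-179.9, -0.1, -89.7]
contact_force: [0.4, 0.5, 1.9]
gripper_width: 0.0591
gripper_force: 20.0
```

Request:
jog_arm:
  deltas:
    - [[-1, 0, 0, 0, 0], [-1, 0, 0, 0, 0]]

```text
time_s: 18.4
tcp_pos: [0.3372, -0.2895, 0.0498]
eef_rot: [-179.9, -0.1, -89.7]
contact_force: [0.8, 0.6, 7.2]
gripper_width: 0.0592
gripper_force: 20.0
```

Request:
jog_arm:
  deltas:
    - [[-1, 0, 0, 0.5, 0], [-1, 0, 0, 3, 0], [-1, 0, 0, 4, 0], [-1, 0, 0, 4, 0], [-1, 1, 0.5, 3, 0], [-1, 3, 2, 0, 0], [-1, 3, 4, 0, 0], [-1, 3, 4, 0, 0]]
  force: 25

```text
time_s: 19.4
tcp_pos: [0.436, -0.183, 0.1938]
eef_rot: [180.0, 0.0, -89.8]
contact_force: [0.8, -1.3, -1.1]
gripper_width: 0.0591
gripper_force: 25.0
```

Request:
jog_arm:
  deltas:
    - [[-1, 2, 5, 0, 0], [-1, 1, 5, 0, 0], [-1, 1, 5, 0, 0], [-1, 1, 5, 0, 0], [-1, 1, 5, 0, 0], [-1, 1, 5, 0, 0], [-1, 1, 5, 0, 0], [-1, 1, 5, 0, 0]]

```text
time_s: 20.4
tcp_pos: [0.5255, 0.2173, 0.1937]
eef_rot: [180.0, -0.0, -89.7]
contact_force: [0.7, 0.1, -0.5]
gripper_width: 0.0589
gripper_force: 25.0
```

Request:
jog_arm:
  deltas:
    - [[-1, 1, 5, 0, 0], [-1, 1, 5, 0, 0], [-1, 0.5, 4, 0, 0], [-1, 0, 2.3, 0, 0], [-1, 0, 0, 0, 0], [-1, 0, 0, 0, 0]]

```text
time_s: 21.15
tcp_pos: [0.5506, 0.3781, 0.1936]
eef_rot: [180.0, -0.0, -89.7]
contact_force: [-0.3, 0.4, 0.1]
gripper_width: 0.0588
gripper_force: 25.0
```

```bash
python3 - <<'E'
from h import *
s=r.get_state(); print(s['time_s'],s['joints'].round(1),s['tcp_pos'].round(4),s['eef_rot'].round(1),s['gripper_width'],s['contact_force'])
c=r.camera_info('wrist'); i=r.capture('wrist'); cv2.imwrite('pics/w5.png',i)
a=np.radians(-2);R=np.array([[np.cos(a),-np.sin(a)],[np.sin(a),np.cos(a)]])
for dy in (-.125,-.041,.041,.125):
  for dx in(-.043,.043): print(proj('wrist',(*(np.array([.5497,.297])+R@[dx,dy]),.022),c).round(0),end=' ')
E
```

```text
21.15 [ 51.2  20.8  -2.3  -0.  -66.9 -50.9] [0.5506 0.3781 0.1936] [180.   -0.  -89.7] 0.05880849770012735 [-0.25669098  0.39719161  0.12462012]
[309. -35.] [217. -39.] [302.  61.] [216.  57.] [296. 144.] [216. 140.] [291. 218.] [215. 215.]
```

View pics/w5.png

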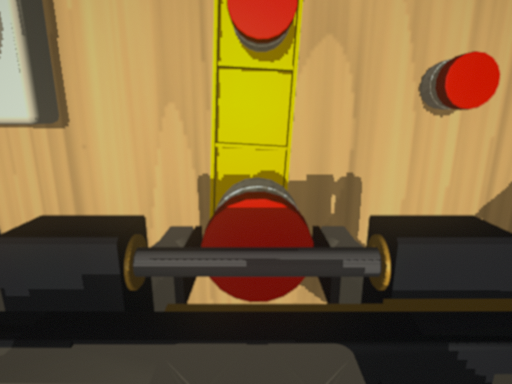

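```bash
python3 - <<'E'
from h import *
i=cv2.imread('pics/w5.png'); cv2.imwrite('pics/w5c.png',cv2.resize(i[0:220,180:340],None,fx=3.5,fy=2.7,interpolation=cv2.INTER_NEAREST)[:600])
hsv=cv2.cvtColor(i,cv2.COLOR_BGR2HSV)
y=(abs(hsv[...,0].astype(int)-28)<5)&(hsv[...,1]>225)
for row in(100,110,120,130,160,170): 
    u=np.where(y[row,150:360])[0]+150; print(row,u.min(),u.max(),at('wrist',u.min(),row,.022).round(4),at('wrist',u.max()+1,row,.022).round(4))
E
```

```text
100 213 293 [0.5961 0.2952 0.022 ] [0.5124 0.2949 0.022 ]
110 213 292 [0.5964 0.3052 0.022 ] [0.5131 0.3048 0.022 ]
120 213 292 [0.5967 0.3153 0.022 ] [0.5128 0.315  0.022 ]
130 212 291 [0.598  0.3256 0.022 ] [0.5135 0.3252 0.022 ]
160 212 288 [0.599  0.3574 0.022 ] [0.5157 0.357  0.022 ]
170 211 287 [0.6005 0.3684 0.022 ] [0.5165 0.368  0.022 ]
```

View pics/w5c.png

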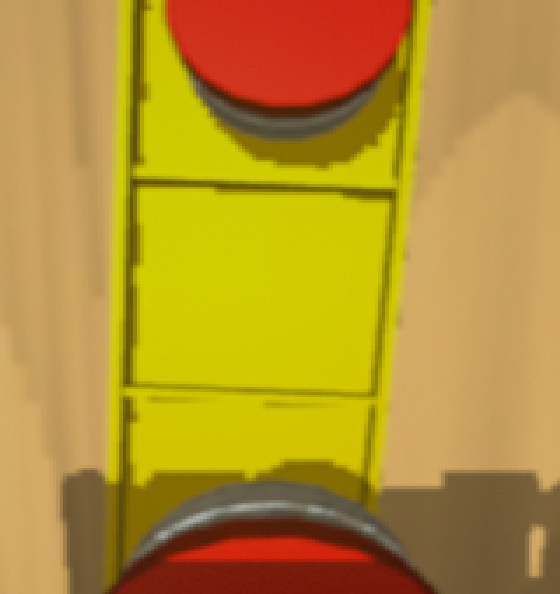

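```bash
python3 - <<'E'
from h import *
print(at('wrist',250,145.5,.022),at('wrist',255,70,.022))
s=r.get_state(); print(s['tcp_pos'])
E
```

```text
[0.55790875 0.34167701 0.022     ] [0.55280131 0.26603532 0.022     ]
[0.55076769 0.37790131 0.19387332]
```

Request:
jog_arm:
  deltas:
    - [[-1, 0.45, 0.3, -3, 0], [-1, 0, 0, -4, 0], [-1, 0, 0, -4, 0], [-1, 0, 0, -2, 0], [-1, 0, 0, -0.5, 0], [-1, 0, 0, -0.2, 0], [-1, 0, 0, 0, 0]]

```text
time_s: 22.08
tcp_pos: [0.5561, 0.3822, 0.058]
eef_rot: [-179.9, 0.1, -89.7]
contact_force: [-0.8, 0.7, -0.8]
gripper_width: 0.0592
gripper_force: 25.0
```

Request:
jog_arm:
  deltas:
    - [[-1, 0, 0, -0.1, 0], [-1, 0, 0, -0.05, 0], [-1, 0, 0, -0.05, 0], [-1, 0, 0, 0, 0]]

```text
time_s: 22.58
tcp_pos: [0.5555, 0.3819, 0.0548]
eef_rot: [180.0, -0.0, -89.7]
contact_force: [0.2, 0.4, -0.5]
gripper_width: 0.0589
gripper_force: 25.0
```

Request:
jog_arm:
  deltas:
    - [[-1, 0, 0, -0.05, 0], [-1, 0, 0, -0.05, 0], [-1, 0, 0, 0, 0]]

```text
time_s: 22.95
tcp_pos: [0.5555, 0.382, 0.0539]
eef_rot: [-180.0, 0.0, -89.7]
contact_force: [-1.0, 0.7, 0.3]
gripper_width: 0.0589
gripper_force: 25.0
```

Request:
jog_arm:
  deltas:
    - [[-1, 0, 0, -0.04, 0], [-1, 0, 0, 0, 0]]

```text
time_s: 23.2
tcp_pos: [0.5556, 0.382, 0.0538]
eef_rot: [-180.0, 0.0, -89.7]
contact_force: [-0.6, -0.8, 5.1]
gripper_width: 0.0592
gripper_force: 25.0
```

Request:
jog_arm:
  deltas:
    - [[0, 0, 0, 0, 0], [0.5, 0, 0, 0, 0], [1, 0, 0, 0, 0], [1, 0, 0, 0, 0], [1, 0, 0, 1.5, 0], [1, 0, 0, 4, 0], [1, 0, 0, 5, 0], [1, 0, 0, 3, 0]]

```text
time_s: 24.2
tcp_pos: [0.5564, 0.3826, 0.1927]
eef_rot: [-179.8, 0.2, -89.7]
contact_force: [-0.1, 0.1, -0.9]
gripper_width: 0.0875
gripper_force: 0.0
```

Request:
jog_arm:
  deltas:
    - [[1, -4, -2, 0, 0], [1, -5, -2.5, 0, 0], [1, -5, -2.5, 0, 0], [1, -4, -2, 0, 0], [1, -2.6, -1.5, 0, 0], [1, 0, 0, 0, 0], [1, 0, 0, 0, 0]]

```text
time_s: 25.08
tcp_pos: [0.35, 0.2776, 0.1895]
eef_rot: [-179.9, 0.1, -89.7]
contact_force: [0.2, 0.0, 0.3]
gripper_width: 0.0878
gripper_force: 0.0
```

```bash
python3 -c "
from h import *
redlid(.052,'pics/w6.png')"
```

```text
25.075 [ 63.9  -0.2 -29.4   0.  -60.7 -63.6] [0.35   0.2776 0.1895] [-1.799e+02  1.000e-01 -8.970e+01]
[   6   89   67   66 3400] [ 39.1 121.2] [0.556  0.2168 0.052 ] w 0.0637
[ 232  160   50   49 1925] [256.7 183.8] [0.35   0.2761 0.052 ] w 0.0495
```

Request:
jog_arm:
  deltas:
    - [[1, 0, -0.1, -4, 0], [1, 0, 0, -4, 0], [1, 0, 0, -4, 0], [1, 0, 0, -2.65, 0], [0.4, 0, 0, 0, 0], [0, 0, 0, 0, 0], [-1, 0, 0, 0, 0], [-1, 0, 0, 0, 0]]
  force: 20

```text
time_s: 26.12
tcp_pos: [0.3498, 0.2766, 0.0428]
eef_rot: [-179.9, 0.1, -89.7]
contact_force: [-0.5, -0.3, 0.4]
gripper_width: 0.053
gripper_force: 0.0
```

Request:
jog_arm:
  deltas:
    - [[-1, 0, 0, 0, 0], [-1, 0, 0, 0, 0], [-1, 0, 0, 0, 0]]

```text
time_s: 26.5
tcp_pos: [0.3499, 0.2765, 0.0427]
eef_rot: [-179.9, 0.1, -89.7]
contact_force: [-1.3, -0.5, 6.7]
gripper_width: 0.0503
gripper_force: 20.0
```

Request:
jog_arm:
  deltas:
    - [[-1, 0, 0, 0.5, 0], [-1, 0, 0, 3, 0], [-1, 0, 0, 4, 0], [-1, 0, 0, 4, 0], [-1, 1, 0, 1.5, 0], [-1, 3, 0.4, 0, 0], [-1, 4, 0.5, 0, 0], [-1, 5, 0.6, 0, 0]]
  force: 25

```text
time_s: 27.5
tcp_pos: [0.4803, 0.291, 0.1724]
eef_rot: [-180.0, 0.0, -89.7]
contact_force: [-0.4, 1.4, -0.5]
gripper_width: 0.0503
gripper_force: 25.0
```

Request:
jog_arm:
  deltas:
    - [[-1, 4, 0.5, 0, 0], [-1, 2.5, 0.3, 0, 0], [-1, 0.8, 0, 0, 0], [-1, 0, 0, 0, 0], [-1, 0, 0, 0, 0]]

```text
time_s: 28.12
tcp_pos: [0.5516, 0.2988, 0.1721]
eef_rot: [180.0, 0.0, -89.7]
contact_force: [0.1, -0.2, -0.2]
gripper_width: 0.0499
gripper_force: 25.0
```

Request:
jog_arm:
  deltas:
    - [[-1, 0.1, 0.05, -3, 0], [-1, 0, 0, -4, 0], [-1, 0, 0, -3.5, 0], [-1, 0, 0, -1.2, 0], [-1, 0, 0, -0.4, 0], [-1, 0, 0, -0.1, 0], [-1, 0, 0, -0.1, 0], [-1, 0, 0, 0, 0]]

```text
time_s: 29.12
tcp_pos: [0.5538, 0.2997, 0.0496]
eef_rot: [-179.9, 0.1, -89.7]
contact_force: [0.2, -0.6, -0.8]
gripper_width: 0.0503
gripper_force: 25.0
```

Request:
jog_arm:
  deltas:
    - [[-1, 0, 0, -0.08, 0], [-1, 0, 0, -0.05, 0], [-1, 0, 0, -0.03, 0], [-1, 0, 0, 0, 0]]

```text
time_s: 29.62
tcp_pos: [0.5535, 0.2994, 0.0472]
eef_rot: [180.0, -0.0, -89.7]
contact_force: [-0.5, 0.0, -0.7]
gripper_width: 0.0498
gripper_force: 25.0
```

Request:
jog_arm:
  deltas:
    - [[-1, 0, 0, -0.05, 0], [-1, 0, 0, 0, 0], [-1, 0, 0, 0, 0]]

```text
time_s: 30.0
tcp_pos: [0.5535, 0.2994, 0.0469]
eef_rot: [-180.0, 0.0, -89.7]
contact_force: [-0.7, -0.4, 0.0]
gripper_width: 0.05
gripper_force: 25.0
```

Request:
jog_arm:
  deltas:
    - [[-1, 0, 0, -0.03, 0], [-1, 0, 0, 0, 0]]

```text
time_s: 30.25
tcp_pos: [0.5536, 0.2994, 0.0468]
eef_rot: [-180.0, 0.0, -89.7]
contact_force: [-2.2, -1.6, 4.9]
gripper_width: 0.0503
gripper_force: 25.0
```

Request:
jog_arm:
  deltas:
    - [[0, 0, 0, 0, 0], [0.5, 0, 0, 0, 0], [1, 0, 0, 0, 0], [1, 0, 0, 0, 0], [1, 0, 0, 1.5, 0], [1, 0, 0, 4, 0], [1, 0, 0, 5, 0], [1, 0, 0, 3, 0]]

```text
time_s: 31.25
tcp_pos: [0.5544, 0.3, 0.1856]
eef_rot: [-179.8, 0.1, -89.7]
contact_force: [-0.1, 0.5, -0.5]
gripper_width: 0.0872
gripper_force: 0.0
```

Request:
jog_arm:
  deltas:
    - [[1, -1.3, -4.5, 0, -0.17], [1, -1.3, -4.5, 0, -0.17], [1, -1.3, -4.5, 0, -0.17], [1, -1.3, -4.5, 0, -0.17], [1, -1.3, -4.5, 0, -0.17], [1, -1.3, -4.5, 0, -0.17], [1, -1.3, -4.5, 0, -0.17], [1, -1.3, -4.5, 0, -0.17]]

```text
time_s: 32.25
tcp_pos: [0.4491, -0.0619, 0.1827]
eef_rot: [-180.0, 0.1, -167.9]
contact_force: [1.2, 0.5, -0.3]
gripper_width: 0.0878
gripper_force: 0.0
```

Request:
jog_arm:
  deltas:
    - [[1, -1.2, -4.9, 0, -0.13], [1, -1.2, -4.8, 0, -0.1], [1, 0, 0, 0, 0], [1, 0, 0, 0, 0]]

```text
time_s: 32.75
tcp_pos: [0.4257, -0.1577, 0.1822]
eef_rot: [180.0, 0.1, 179.2]
contact_force: [-0.0, 0.8, 0.4]
gripper_width: 0.0873
gripper_force: 0.0
```

```bash
python3 - <<'E'
from h import *
s=r.get_state(); print(s['time_s'],s['joints'].round(1),s['tcp_pos'].round(4),s['eef_rot'].round(1))
c=r.camera_info('wrist'); i=r.capture('wrist'); cv2.imwrite('pics/w7.png',i)
for p in [(.4745,-.1582,.018),(.3882,-.157,.018),(.307,-.156,.009)]: print(proj('wrist',p,c).round(1))
t=r.capture('top');cv2.imwrite('pics/top1.png',cv2.resize(t,(800,600),interpolation=cv2.INTER_CUBIC))
E
```

```text
32.75 [  4.7   1.  -29.2   0.  -59.7 -95.5] [ 0.4257 -0.1577  0.1822] [1.800e+02 1.000e-01 1.792e+02]
[257.4 222.8]
[257.4 144.5]
[257.3  62.4]
```

View pics/w7.png

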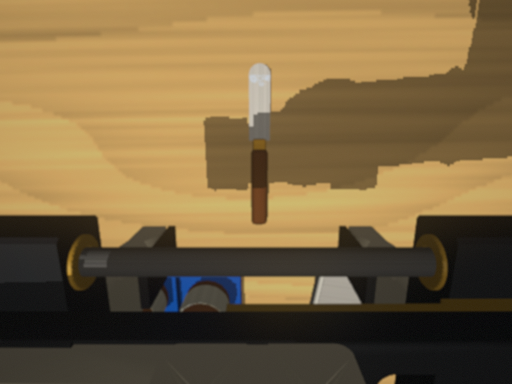

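View pics/top1.png

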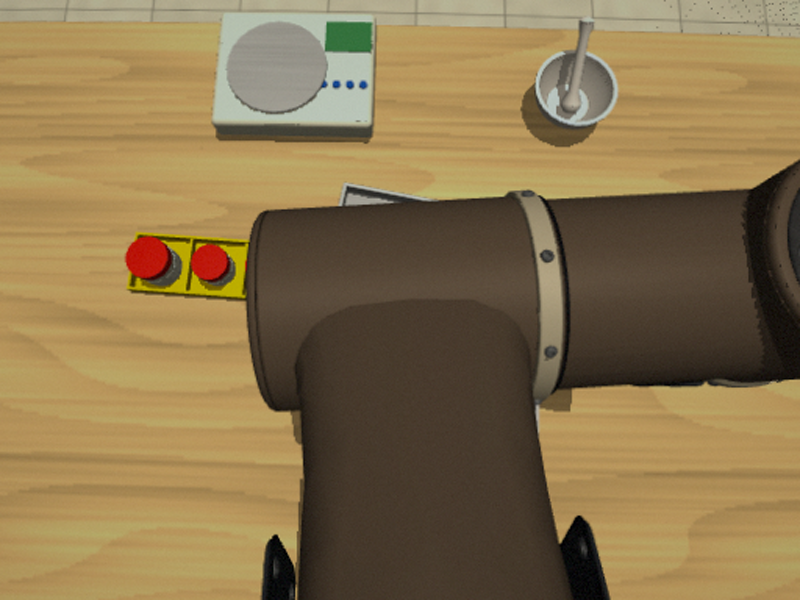

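Both pots stand in the yellow tray. The spatula lies under the jaws with its centreline at column 259 (predicted 257), so I'll shift 1.5 mm in +y and grip.

Request:
jog_arm:
  deltas:
    - [[1, 0, 0.15, -4, 0], [0.6, 0, 0, -4, 0], [0.2, 0, 0, -4, 0], [0, 0, 0, -2.5, 0], [0, 0, 0, -1, 0], [0, 0, 0, -0.4, 0], [0, 0, 0, 0, 0], [0, 0, 0, 0, 0]]
  force: 20

```text
time_s: 33.85
tcp_pos: [0.4262, -0.156, 0.0233]
eef_rot: [180.0, 0.1, 179.2]
contact_force: [0.6, -0.2, 0.0]
gripper_width: 0.0441
gripper_force: 0.0
```

Request:
jog_arm:
  deltas:
    - [[-1, 0, 0, 0, 0], [-1, 0, 0, 0, 0], [-1, 0, 0, 0, 0], [-1, 0, 0, 0, 0]]

```text
time_s: 34.35
tcp_pos: [0.4255, -0.1561, 0.0225]
eef_rot: [180.0, 0.0, 179.2]
contact_force: [0.5, 0.5, -0.9]
gripper_width: 0.0093
gripper_force: 0.0
```

The width has gone to 9 mm with no force, so I missed the handle or it slipped. I'll look before moving.

```bash
python3 - <<'E'
from h import *
s=r.get_state(); print(s['tcp_pos'],s['gripper_width'],s['gripper_force'])
i=r.capture('wrist'); j=r.capture('scene')
cv2.imwrite('pics/w8.png',np.hstack([cv2.resize(i,(400,300)),cv2.resize(j[60:210,150:350],(400,300),interpolation=cv2.INTER_CUBIC)]))
E
```

```text
[ 0.42552234 -0.15606108  0.02250212] 0.009308190775143168 0.0
```

View pics/w8.png

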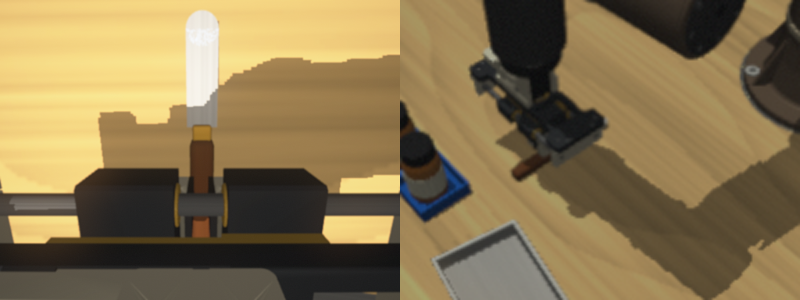

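The handle is still between the fingers (left half, about (203,160)), so I'll keep closing.

Request:
jog_arm:
  deltas:
    - [[-1, 0, 0, 0, 0], [-1, 0, 0, 0, 0], [-1, 0, 0, 0, 0], [-1, 0, 0, 0, 0]]

```text
time_s: 34.95
tcp_pos: [0.4255, -0.1561, 0.0225]
eef_rot: [-180.0, 0.0, 179.2]
contact_force: [-0.3, -0.2, -0.8]
gripper_width: 0.0005
gripper_force: 0.0
```

```bash
python3 - <<'E'
from h import *
print(r.tip_extent, r.get_state()['joints'])
i=r.capture('wrist'); c=r.camera_info('wrist')
for p in [(.4255,-.1561,z) for z in(.0035,.018,.0225)]: print(proj('wrist',p,c).round(0))
j=r.capture('scene'); print(proj('scene',(.4255,-.1561,.0)),proj('scene',(.4745,-.157,.01)))
cv2.imwrite('pics/w9.png',np.hstack([cv2.resize(i[130:290,150:350],(400,320),interpolation=cv2.INTER_CUBIC),cv2.resize(j[80:160,170:270],(400,320),interpolation=cv2.INTER_CUBIC)]))
E
```

```text
0.019 [ 4.89581656e+00  1.34755168e+01 -4.08368134e+01  3.42070560e-04
 -3.56871964e+01 -9.57072330e+01]
[257. 227.]
[257. 235.]
[258. 238.]
[221.00209506 139.28500259] [206.88416808 145.72520243]
```

View pics/w9.png

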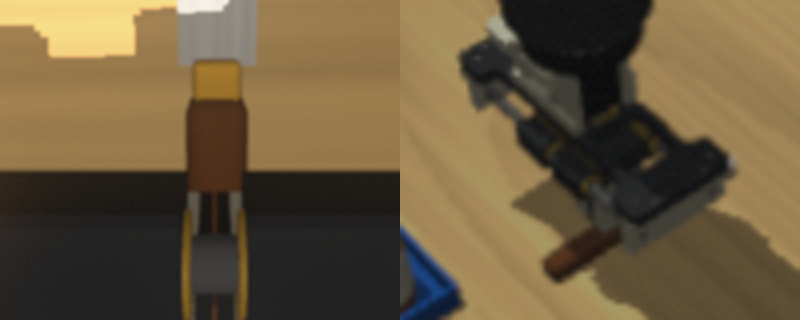

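```bash
python3 - <<'E'
from h import *
c=r.camera_info('wrist')
for z in(.0035,.010,.018,.0225,.03):
  print(z,proj('wrist',(.416,-.1561,z),c).round(1),proj('wrist',(.416,-.1561+.0095,z),c).round(1),proj('wrist',(.385,-.157,z),c).round(1))
i=cv2.imread('pics/w9.png')
print(np.linalg.inv(c['view'])[:3,3])
E
```

```text
0.0035 [257.2 212.1] [272.7 211.9] [255.  162.1]
0.01 [257.3 215.4] [273.2 215.2] [254.9 163.7]
0.018 [257.3 219.7] [273.9 219.5] [254.8 165.9]
0.0225 [257.3 222.4] [274.3 222.1] [254.8 167.2]
0.03 [257.3 227. ] [275.1 226.8] [254.7 169.6]
[ 0.35830694 -0.15550795  0.18711198]
```

The fingers closed over the top of the handle. The wrist view also suggests the tips sit higher than the pose says. I'll open and descend in small guarded steps, watching the force.

Request:
jog_arm:
  deltas:
    - [[-0.2, 0, 0, 0, 0], [-0.2, 0, 0, 0, 0], [-0.2, 0, 0, 0, 0], [-0.2, 0, 0, -0.15, 0], [-0.2, 0, 0, 0, 0], [-0.2, 0, 0, -0.1, 0], [-0.2, 0, 0, 0, 0]]

```text
time_s: 35.92
tcp_pos: [0.4255, -0.1561, 0.0199]
eef_rot: [-180.0, -0.0, 179.2]
contact_force: [-0.3, -0.1, -0.1]
gripper_width: 0.0351
gripper_force: 0.0
```

Request:
jog_arm:
  deltas:
    - [[-0.2, 0, 0, -0.1, 0], [-0.2, 0, 0, 0, 0], [-0.2, 0, 0, -0.1, 0], [-0.2, 0, 0, 0, 0]]

```text
time_s: 36.42
tcp_pos: [0.4254, -0.1561, 0.0179]
eef_rot: [-180.0, -0.0, 179.2]
contact_force: [1.4, -0.0, 0.3]
gripper_width: 0.0353
gripper_force: 0.0
```

No contact even though the tips should already be at the bench, so the offset is real. I'll continue the guarded descent.

Request:
jog_arm:
  deltas:
    - [[-0.2, 0, 0, -0.2, 0], [-0.2, 0, 0, -0.2, 0], [-0.2, 0, 0, -0.2, 0], [-0.2, 0, 0, -0.2, 0], [-0.2, 0, 0, 0, 0]]

```text
time_s: 37.05
tcp_pos: [0.4253, -0.1561, 0.0098]
eef_rot: [-180.0, -0.0, 179.2]
contact_force: [0.6, 0.5, -0.7]
gripper_width: 0.0351
gripper_force: 0.0
```

```bash
python3 - <<'E'
from h import *
s=r.get_state(); print(s['tcp_pos'],s['contact_force'],s['moment'])
j=r.capture('scene'); i=r.capture('wrist'); cv2.imwrite('pics/w10.png',np.hstack([cv2.resize(i[130:290,150:350],(400,320),interpolation=cv2.INTER_CUBIC),cv2.resize(j[80:160,170:270],(400,320),interpolation=cv2.INTER_CUBIC)]))
E
```

```text
[ 0.42533262 -0.15607717  0.0097501 ] [ 0.61442346  0.53485875 -0.68166375] [ 0.05699432 -0.20045792 -0.03448314]
```

View pics/w10.png

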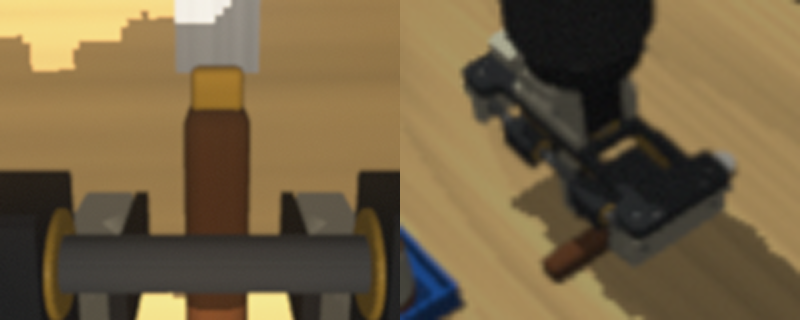

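The fingers now straddle the handle. I'll go a little lower under force watch.

Request:
jog_arm:
  deltas:
    - [[-0.2, 0, 0, -0.1, 0], [-0.2, 0, 0, -0.1, 0], [-0.2, 0, 0, -0.1, 0], [-0.2, 0, 0, 0, 0]]

```text
time_s: 37.65
tcp_pos: [0.4254, -0.1561, 0.0069]
eef_rot: [-180.0, -0.0, 179.2]
contact_force: [0.9, 0.4, 0.1]
gripper_width: 0.0352
gripper_force: 0.0
```

Request:
jog_arm:
  deltas:
    - [[-0.2, 0, 0, -0.1, 0], [-0.2, 0, 0, -0.1, 0], [-0.2, 0, 0, 0, 0]]

```text
time_s: 38.02
tcp_pos: [0.4254, -0.1561, 0.0049]
eef_rot: [-180.0, -0.0, 179.2]
contact_force: [-0.1, -0.4, -0.1]
gripper_width: 0.0348
gripper_force: 0.0
```

Request:
jog_arm:
  deltas:
    - [[-0.2, 0, 0, -0.1, 0], [-0.2, 0, 0, 0, 0]]

```text
time_s: 38.28
tcp_pos: [0.4255, -0.1561, 0.0039]
eef_rot: [-180.0, -0.0, 179.2]
contact_force: [0.3, 0.5, 0.3]
gripper_width: 0.0348
gripper_force: 0.0
```

Request:
jog_arm:
  deltas:
    - [[-0.2, 0, 0, -0.1, 0], [-0.2, 0, 0, 0, 0]]

```text
time_s: 38.52
tcp_pos: [0.4254, -0.156, 0.0029]
eef_rot: [180.0, -0.0, 179.2]
contact_force: [0.6, -0.0, -0.3]
gripper_width: 0.0353
gripper_force: 0.0
```

Request:
jog_arm:
  deltas:
    - [[-0.2, 0, 0, -0.1, 0], [-0.2, 0, 0, 0, 0]]

```text
time_s: 38.78
tcp_pos: [0.4254, -0.1561, 0.0019]
eef_rot: [-180.0, -0.0, 179.2]
contact_force: [0.7, 1.0, 0.9]
gripper_width: 0.0354
gripper_force: 0.0
```

Request:
jog_arm:
  deltas:
    - [[-0.5, 0, 0, 0, 0], [-0.7, 0, 0, 0, 0], [-1, 0, 0, 0, 0], [-1, 0, 0, 0, 0], [-1, 0, 0, 0, 0]]
  force: 20

```text
time_s: 39.4
tcp_pos: [0.4255, -0.156, 0.002]
eef_rot: [180.0, 0.0, 179.2]
contact_force: [0.1, -0.1, 0.3]
gripper_width: 0.0178
gripper_force: 20.0
```

Request:
jog_arm:
  deltas:
    - [[-1, 0, 0, 0.5, 0], [-1, 0, 0, 1.5, 0], [-1, 0, 0, 3, 0], [-1, 0, 0, 4, 0], [-1, 0, 0, 4, 0], [-1, 0, 0, 1.5, 0], [-1, 0, 0, 0, 0], [-1, 0, 0, 0, 0]]
  force: 35

```text
time_s: 40.4
tcp_pos: [0.4248, -0.156, 0.1462]
eef_rot: [180.0, -0.1, 179.2]
contact_force: [-0.1, -0.7, -1.2]
gripper_width: 0.0175
gripper_force: 35.0
```

```bash
python3 - <<'E'
from h import *
s=r.get_state(); print(s['tcp_pos'],s['contact_force'],s['moment'],s['gripper_width'])
c=r.camera_info('wrist'); i=r.capture('wrist'); cv2.imwrite('pics/w11.png',i)
z=s['tcp_pos'][2]-.002; x,y=s['tcp_pos'][:2]
for p in [(x-.1185,y,z+.009),(x-.037,y,z+.018)]: print(proj('wrist',p,c).round(1))
# blade: bright low-sat region above row 215
hsv=cv2.cvtColor(i,cv2.COLOR_BGR2HSV); m=((hsv[...,1]<50)&(hsv[...,2]>90)).astype(np.uint8); m[215:]=0
n,l,st,ce=cv2.connectedComponentsWithStats(m)
print([ (st[k].tolist(),ce[k].round(1).tolist()) for k in range(1,n) if st[k,4]>200])
E
```

```text
[ 0.42477017 -0.15597686  0.1461806 ] [-0.14454306 -0.73147511 -1.21229947] [ 0.00234264 -0.20458997  0.00758066] 0.01753409348164295
[254.1  -2.3]
[256.6 179.6]
[([234, 0, 47, 168, 7353], [256.9, 83.0])]
```

The spatula is held and level. Now carrying it to the wash tray.

Request:
jog_arm:
  deltas:
    - [[-1, 1, 1, 0, 0.08], [-1, 2, 2, 0, 0.158], [-1, 2.1, 2.4, 0, 0.158], [-1, 2.1, 2.4, 0, 0.158], [-1, 2.1, 2.4, 0, 0.158], [-1, 2.1, 2.4, 0, 0.158], [-1, 2.1, 2.4, 0, 0.158], [-1, 2.1, 2.4, 0, 0.158]]

```text
time_s: 41.45
tcp_pos: [0.5815, 0.0186, 0.1453]
eef_rot: [179.9, -0.1, -112.6]
contact_force: [-0.6, -1.0, -0.9]
gripper_width: 0.0177
gripper_force: 35.0
```

Request:
jog_arm:
  deltas:
    - [[-1, 1.9, 2.1, 0, 0.158], [-1, 1, 1.1, 0, 0.1], [-1, 0, 0, 0, 0.075], [-1, 0, 0, 0, 0], [-1, 0, 0, 0, 0]]

```text
time_s: 42.08
tcp_pos: [0.6101, 0.0497, 0.1461]
eef_rot: [179.9, -0.0, -93.9]
contact_force: [0.9, -0.5, -0.8]
gripper_width: 0.0175
gripper_force: 35.0
```

```bash
python3 - <<'E'
from h import *
s=r.get_state(); print(s['time_s'],s['joints'].round(1),s['tcp_pos'].round(4),s['eef_rot'].round(1),s['gripper_width'],s['contact_force'])
c=r.camera_info('wrist'); i=r.capture('wrist')
a=np.radians(-9.4);R=np.array([[np.cos(a),-np.sin(a)],[np.sin(a),np.cos(a)]])
P=[(*(np.array([.603,.0155])+R@[dx,dy]),.027) for dx,dy in((-.058,-.113),(.058,-.113),(.058,0),(-.058,0))]
q=np.array([proj('wrist',p,c) for p in P]); print(q.round(0).tolist())
cv2.polylines(i,[q.astype(int)],True,(0,0,255),1)
cv2.imwrite('pics/w12.png',i)
E
```

```text
42.075 [ 22.9  17.9 -13.3  -0.  -58.9 -26.8] [0.6101 0.0497 0.1461] [179.9  -0.  -93.9] 0.01751808220147119 [ 0.90693436 -0.4944456  -0.80824749]
[[345.0, 23.0], [205.0, 7.0], [198.0, 147.0], [325.0, 159.0]]
```

View pics/w12.png

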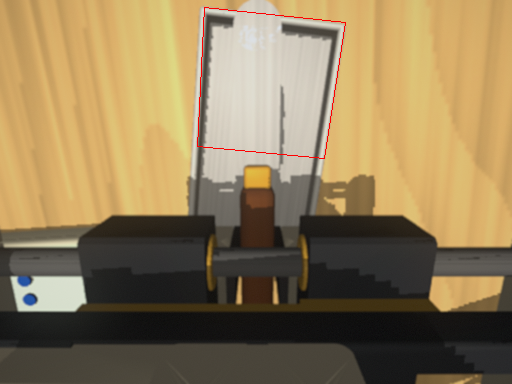

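The held spatula lies over the tray, and the red predicted outline sits on the tray's rim. A quick check of the clearance to the balance comes before lowering.

```bash
python3 - <<'E'
from h import *
print(at('top',374*.64,139*.64,0),at('top',374*.64,125*.64,.04))
a=np.radians(-9.4);R=np.array([[np.cos(a),-np.sin(a)],[np.sin(a),np.cos(a)]])
for d in((.097,.039),(.097,-.039)): print(np.array([.6095,.0485])+R@d)
E
```

```text
[0.76549992 0.07659193 0.        ] [0.76864007 0.07544082 0.04      ]
[0.71156721 0.0711337 ]
[ 0.69882779 -0.00581893]
```

Request:
jog_arm:
  deltas:
    - [[-1, 0, -0.1, -3, -0.096], [-1, 0, 0, -4, 0], [-1, 0, 0, -4, 0], [-1, 0, 0, -1.5, 0], [-1, 0, 0, -0.7, 0], [-1, 0, 0, -0.3, 0], [-1, 0, 0, 0, 0], [-1, 0, 0, 0, 0]]

```text
time_s: 43.12
tcp_pos: [0.6111, 0.0491, 0.013]
eef_rot: [-179.9, 0.0, -99.3]
contact_force: [-0.7, 0.4, -1.9]
gripper_width: 0.0175
gripper_force: 35.0
```

Request:
jog_arm:
  deltas:
    - [[-1, 0, 0, -0.15, 0], [-1, 0, 0, -0.1, 0], [-1, 0, 0, 0, 0]]

```text
time_s: 43.5
tcp_pos: [0.6104, 0.0489, 0.0094]
eef_rot: [180.0, -0.0, -99.3]
contact_force: [-0.1, -0.1, -0.8]
gripper_width: 0.0175
gripper_force: 35.0
```

Request:
jog_arm:
  deltas:
    - [[-1, 0, 0, -0.15, 0], [-1, 0, 0, -0.1, 0], [-1, 0, 0, 0, 0]]

```text
time_s: 43.88
tcp_pos: [0.6104, 0.0489, 0.0068]
eef_rot: [180.0, -0.0, -99.3]
contact_force: [0.5, 0.2, -1.3]
gripper_width: 0.0181
gripper_force: 35.0
```

Request:
jog_arm:
  deltas:
    - [[-1, 0, 0, -0.08, 0], [-1, 0, 0, 0, 0]]

```text
time_s: 44.12
tcp_pos: [0.6104, 0.0489, 0.0061]
eef_rot: [180.0, -0.0, -99.3]
contact_force: [-0.1, -0.2, -0.6]
gripper_width: 0.0175
gripper_force: 35.0
```

Request:
jog_arm:
  deltas:
    - [[-1, 0, 0, -0.06, 0], [-1, 0, 0, 0, 0]]

```text
time_s: 44.38
tcp_pos: [0.6105, 0.0489, 0.0055]
eef_rot: [180.0, -0.0, -99.3]
contact_force: [-0.4, 0.3, -1.6]
gripper_width: 0.0176
gripper_force: 35.0
```

Request:
jog_arm:
  deltas:
    - [[-1, 0, 0, -0.05, 0], [-1, 0, 0, 0, 0]]

```text
time_s: 44.62
tcp_pos: [0.6106, 0.049, 0.0051]
eef_rot: [-180.0, 0.0, -99.3]
contact_force: [-0.2, -0.0, -0.6]
gripper_width: 0.0178
gripper_force: 35.0
```

Request:
jog_arm:
  deltas:
    - [[-1, 0, 0, -0.04, 0], [-1, 0, 0, 0, 0]]

```text
time_s: 44.88
tcp_pos: [0.6105, 0.0489, 0.005]
eef_rot: [-180.0, 0.0, -99.3]
contact_force: [-1.5, -0.6, 4.1]
gripper_width: 0.0175
gripper_force: 35.0
```

Seated on the tray floor. Now I'll open partway, lift, and move clear for a last look.

Request:
jog_arm:
  deltas:
    - [[-0.4, 0, 0, 0, 0], [-0.2, 0, 0, 0, 0], [-0.2, 0, 0, 0, 0], [-0.2, 0, 0, 0, 0], [-0.2, 0, 0, 1, 0], [-0.2, 0, 0, 4, 0], [-0.2, 0, 0, 5, 0], [-0.2, 0, 0, 5, 0]]

```text
time_s: 45.88
tcp_pos: [0.6104, 0.0488, 0.1569]
eef_rot: [-180.0, 0.0, -99.3]
contact_force: [0.8, -0.3, 0.3]
gripper_width: 0.0352
gripper_force: 0.0
```

Request:
jog_arm:
  deltas:
    - [[0, -4, 3, 4, 0], [0, -4, 4.5, 2, 0], [0, -4, 4.5, 0, 0], [0, -4, 4.5, 0, 0], [0, -4, 4.5, 0, 0], [0, -3, 5, 0, 0], [0, -3, 5, 0, 0], [0, -3, 5, 0, 0]]

```text
time_s: 46.88
tcp_pos: [0.3208, 0.409, 0.2146]
eef_rot: [-180.0, 0.1, -99.3]
contact_force: [1.1, -0.6, 1.0]
gripper_width: 0.0435
gripper_force: 0.0
```

Request:
jog_arm:
  deltas:
    - [[0, -3, 5, 0, 0], [0, -3, 5, 0, 0], [0, -3, 5, 0, 0], [0, -3, 5, 0, 0], [0, -2, 4, 0, 0], [0, 0, 0, 0, 0]]

```text
time_s: 47.62
tcp_pos: [0.1802, 0.6497, 0.2128]
eef_rot: [-180.0, -0.0, -99.1]
contact_force: [1.7, -0.6, -1.0]
gripper_width: 0.0438
gripper_force: 0.0
```

```bash
python3 - <<'E'
from h import *
print(r.get_state()['tcp_pos'])
t=r.capture('top'); j=r.capture('scene')
cv2.imwrite('pics/fin.png',np.vstack([cv2.resize(t[110:270,60:480],(800,305),interpolation=cv2.INTER_CUBIC),cv2.resize(j[70:360,90:390][:, :],(305,295),interpolation=cv2.INTER_CUBIC) if 0 else cv2.copyMakeBorder(cv2.resize(j[90:350,100:390],(329,295),interpolation=cv2.INTER_CUBIC),0,0,0,471,cv2.BORDER_CONSTANT)]))
E
```

```text
[0.18024103 0.64965297 0.21280261]
```

I've used all 14 pictures, so I'll check the final state with numbers instead.

```bash
python3 - <<'E'
from h import *
i=r.capture('top'); hsv=cv2.cvtColor(i,cv2.COLOR_BGR2HSV)
def bl(m,z,l,mn=40):
    n,_,st,c=cv2.connectedComponentsWithStats(m.astype(np.uint8))
    for k in range(1,n):
        if st[k,4]>mn: print(l,st[k,2:].tolist(),(c[k]/.64).round(),at('top',*c[k],z)[:2].round(4))
bl(((hsv[...,0]<8)|(hsv[...,0]>172))&(hsv[...,1]>200)&(hsv[...,2]>110),.065,'red',150)
b=(i.max(2)<45); b[:140]=0;b[195:]=0;b[:,:340]=0; bl(b,.095,'blk')
g=i[115:190,205:320]; br=(g[...,2].astype(int)>g[...,0]+35)&(g.max(2)<130); M=np.zeros(i.shape[:2],bool); M[115:190,205:320]=br
# keep brown only inside the wash tray
pts=(np.array([(350,192),(490,215),(478,284),(334,257)])*.64).astype(np.int32); k=np.zeros(i.shape[:2],np.uint8); cv2.fillPoly(k,[pts],1); M&=k>0
bl(M,.02,'handle',15); v,u=np.where(M)
d=cv2.minAreaRect(np.c_[u,v].astype(np.float32)); P=[at('top',*p,.02) for p in cv2.boxPoints(d)]; print(d,[round(float(np.linalg.norm(P[a]-P[a+1])),3) for a in(0,1)])
# expected projections
for n,p in dict(js=(.571,-.3717,.082),jl=(.571,-.297,.099),stock=(.57,-.22,.099)).items(): print(n,(proj('top',p)/.64).round())
E
```

```text
red [27, 25, 525] [146. 256.] [0.5542 0.3846]
red [22, 22, 388] [208. 261.] [0.5488 0.2965]
red [27, 26, 548] [266. 265.] [0.5455 0.2172]
blk [103, 39, 2319] [630. 257.] [ 0.5604 -0.2722]
blk [102, 38, 239] [600. 283.] [ 0.5241 -0.231 ]
handle [41, 13, 234] [387. 233.] [0.6086 0.0526]
((248.15200805664062, 149.1639862060547), (40.42810821533203, 6.1715474128723145), 10.304845809936523) [0.015, 0.093]
js [698. 254.]
jl [649. 249.]
stock [591. 248.]
```

```bash
python3 -c "
from plant import r
print(r.close_job())"
```

```text
the job is handed in; nothing more can be done
None
```

The job is handed in at about 48 s: both jars are in the blue tray, both pots in the yellow tray, and the spatula is on the washing-up tray's floor; the final pots and spatula check was by image code only, the jars were last seen upright mid-job, and the first spatula grip missed without moving it.

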